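# Sort the checked spice tins: dish rack or returns bin

### The arm

A 6-joint arm with a two-finger parallel gripper is mounted at the origin on the work surface. World frame = base frame: x ahead of the robot, y to its left, z up, the work surface at z = 0. Lengths are in mm, angles in rad, forces in N, time in s.
With the tool pointing down it reaches from about 300 to 775 mm from the base axis. Payload 14.6 kg.
Tool frame: the origin (TCP) lies on the centre line of the jaws, within the pads' length; the fingertips stand 19 mm ahead of it and the grasp point (between the pads) is the TCP (bot.tip_reach is the distance from the TCP to the fingertips, in mm); z points along the fingers, y is the line along which they close (so a half turn about z gives the same grasp; the last joint's range is limited). The gripper opens to 85 mm and grips with 20 to 120 N. Pads are 22 mm wide; open, the fingers measure 114 mm over their backs; the gripper's body (76 mm by 85 mm) begins 54 mm behind the grasp point. The pads swing forward as they close: fully open they stand 13 mm farther back than shut.
Start: joints at [1.189, 0.3, 1.521, -0, 1.321, -0.067], TCP at [170.292, 522.963, 250.281] pointing down, gripper open.
Joint ranges: [-3.03, 3.03], [-0.79, 2.21], [0.23, 2.52], [-1.04, 4.18], [0, 3.07], [-2.55, 2.55]. Speed limits (rad/s): [2.22, 2.22, 2.57, 3.14, 3.14, 3.14].

### API

Orientations are given as a unit quaternion [w, x, y, z].
In Python, from rig import bot gives the robot as it stands. Calls block until the motion is done:
- bot.move_to(position, orientation): joint-space move of the TCP to a pose.
- bot.servo_line(position, attitude=None, speed=150, until_force=None): straight line of the TCP; attitude=None keeps the orientation; speed is the mean speed in mm/s. With until_force (N) it stops when the force on the tool has changed by that much, and returns True; else False.
- bot.move_joints(angles): joint-space move.
- bot.move_gripper(opening, grip_force=None): finger opening in mm; grip_force is the grip in N (None keeps the last); returns when the fingers have stopped.
- bot.dwell(seconds).
- bot.ik(position, orientation): joint angles nearest the present ones, or None.
- bot.read_state(): the state.
- bot.read_camera(name): name is "scene" or "top" or "wrist"; returns a dict with "image" (420x560x3 uint8, blue, green, red), "depth" (420x560 float32, mm along the optical axis (not along the pixel's ray), 0 where there is no reading), "fovy" (degrees; the focal length in pixels is half the picture's height over the tangent of half this angle, whatever the lens; pixels are square), "cx", "cy" (the principal point, pixels), "eye" and "attitude" of the camera in the world; the wrist camera has in their place "mount" (4x4, takes a point from camera to tool coordinates, whose origin is the TCP and whose axes are the flange's). Camera axes: x right, y down, z forward; pixel columns grow to the right and rows downward; lengths in mm; the calibration is good to about 2 mm. A picture is of the moment at which its call begins: read the wrist's pose just before it.
A pose or a line that the arm cannot do raises bot.MotionError and nothing moves.
- bot.finish_job(): hands the job in; it is judged then, once.
The state is a dict: "clock": time; "joint_positions": joint angles; "qvel": joint speeds; "effort": joint torques, N m; "ee_pos": TCP position; "tool_rot": TCP orientation; "ft_force": force on the tool from outside, world axes, zero at the start; "moment": the same for the moment, N m; "grip_width": finger opening in mm; "grip_force": force on a finger pad.
Only numpy, scipy, OpenCV 4.12 (cv2) and the standard library are available. Lean on these libraries where they do the work, as an engineer would, in place of code of your own. Each camera call takes 0.05 s, during which the arm holds its last target. There are 200 camera calls.

### The job

The two spice tins on the chopping board have been checked: a round tag on the lid means sound, a long bar tag means leaking. Pull the tilt-out returns bin open, put the leaking tin inside and push the bin fully shut again, and set the sound tin upright and flat on the floor of either front bay of the dish rack. Leave the kettle, bowl, garlic press and whisk where they are.

Things in the scene. Friction and masses are not known exactly. Their poses are not given: they have to be found in the camera images.
- tin_bar: closed steel spice tin, a box 90 mm long (its x), 50 mm wide (its y), 60 mm high, about 0.2 kg, origin at the centre of its underside; standing upright on the chopping board at the start; on the middle of its lid lies a flat black tag, 3 mm thick, a long narrow bar 70 x 14 mm: this tin leaks (reject). The two tins differ only in their tags.
- tin_round: closed steel spice tin, a box 90 mm long (its x), 50 mm wide (its y), 60 mm high, about 0.2 kg, origin at the centre of its underside; standing upright on the chopping board at the start; on the middle of its lid lies a flat black tag, 3 mm thick, a round disc 36 mm across: this tin is sound (pass).
- board: thick wooden chopping board, 260 (x) x 250 (y) x 35 mm high, fixed; origin at the centre of its underside. The two tins stand on it side by side, with at least 25 mm beside their long faces.
- housing: fixed white housing of the tilt-out returns bin, 160 mm deep (x), 180 mm wide (y), 183 mm high with a wooden roof; origin on the counter under the middle of its front face, x pointing into it, away from the robot. The roof begins 35 mm behind the front face, so a hand gap stays open there.
- bin (a joint): tilt of the returns bin, rad: 0 fully shut, 0.8 fully tilted out towards the robot (stop); starts at 0 to 0.12. Hinged at the foot of its front; stiff, stays where left (2 to 8 N at the lip moves it). A wooden front panel 10 mm thick, 180 wide, 165 high, with an aluminium bucket behind it, inside 120 deep, 150 wide, back wall 85 high.
- bin_hinge (a point): point on the bin's hinge line, in the middle of its width, at the foot of the front panel's inner face, 20 mm above the counter. Axes turn with the bin: shut, x points into the housing, z up; y runs along the hinge. Tilting out carries z towards the robot (-x).
- bin_lip (a point): middle of the top edge of the lip, a 120 mm wide, 10 mm thick, 40 mm high tongue on the middle of the bin's front panel, rising above the housing's roof: it can be pinched from above or hooked from behind. 205 mm from the hinge along the bin's z, 5 mm before it in x (mid-thickness); axes as bin_hinge.
- bin_well (a point): centre of the bucket's inner floor, 60 mm behind the hinge along the bin's x and 6 mm above it; axes as bin_hinge. The bucket's inside reaches 60 mm either way in x and 75 mm in y.
- rack: fixed steel dish rack, 290 mm long (x), 190 mm wide (y), slatted floor 45 mm above the counter, origin on the counter in its middle width, 80 mm behind its front end; x points away from the robot. Two bays side by side at the front; 110 mm saucers stand in slots 135 mm behind the bays' centres. Rack and bin stand on either side of the board.
- bay_left (a point): centre of the floor of the rack's left (+y) bay, 45 mm above the counter: a flat place 104 mm long (the rack's x) and 66 mm wide (y), within rails 8 mm thick and 16 mm high. Its axes are the rack's.
- bay_right (a point): the same for the right (-y) bay; the two centres are 100 mm apart.
- kettle: aluminium kettle, 160 mm across, 200 mm high, bystander; origin under its centre.
- bowl: ceramic bowl, 140 mm across, 60 mm high, bystander; origin under its centre.
- garlic_press: steel garlic press, 180 mm long, 26 mm high, lying on the counter between the robot and the board, bystander; origin on its underside.
- whisk: whisk, 220 mm long, 55 mm high, lying beyond the board, bystander; origin on its underside.
Mind the look-alikes: they are no part of the job. Leave any blue or orange look-alike of the tin_bar alone.

How it is judged:
By the outcome, as a careful person would: the job done as asked, in the order asked, and still so for the second after the job is handed in, with the robot touching nothing.
It also fails if it takes over 72 s, if anything falls off the work surface, if the arm or the gripper's body presses on something with over 40 N, if the wrist force passes 120 N, or if a joint passes its speed limit or range.

## Working session

There is one attempt and no reset: what is moved stays moved. The work goes in short steps, each a Python script; the robot and the scene stay as the last script left them, time stands still between calls to the robot, and variables do not carry over. Pictures are saved under pics/ and viewed, at most 10 in all, crops included, and the job is handed in when it is done.

```bash
mkdir -p pics; ls; cat > h.py <<'E'
import numpy as np, cv2
from rig import bot
from scipy.spatial.transform import Rotation as R
def rot(q): return R.from_quat([q[1],q[2],q[3],q[0]])
def quat(r): x=r.as_quat(); return [x[3],x[0],x[1],x[2]]
def cloud(c,st=None):
    h,w=c["depth"].shape; f=h/2/np.tan(np.radians(c["fovy"])/2)
    v,u=np.mgrid[:h,:w]; d=c["depth"]
    P=np.stack([(u-c["cx"])/f*d,(v-c["cy"])/f*d,d],-1)
    if "mount" in c:
        M=np.array(c["mount"]); P=P@M[:3,:3].T+M[:3,3]
        P=rot(st["tool_rot"]).apply(P.reshape(-1,3)).reshape(P.shape)+st["ee_pos"]
    else:
        A=np.array(c["attitude"]); A=A if A.shape==(3,3) else rot(A).as_matrix()
        P=P@A.T+np.array(c["eye"])
    P[d==0]=np.nan
    return P
E
python3 - <<'E'
from h import *
s=bot.read_state(); print(s)
for n in("top","scene"):
    c=bot.read_camera(n); print(n,c["fovy"],c["eye"],c["attitude"])
    cv2.imwrite(f"pics/{n}.png",c["image"]); np.save(n+".npy",cloud(c))
E
```

```text
pics
{'clock': 0.0, 'joint_positions': array([ 1.18939555e+00,  3.00473716e-01,  1.52159245e+00, -2.18257880e-05,
        1.32071247e+00, -6.66073094e-02]), 'qvel': array([ 0.0004571 , -0.00045958,  0.00042746,  0.00121186, -0.00084954,
        0.00072273]), 'effort': array([ 2.62153735e-03, -5.43506384e+01, -3.61796594e+01,  2.59673038e-05,
        4.04199818e-03, -7.47432546e-05]), 'ee_pos': array([170.22065352, 522.76618639, 249.71505853]), 'tool_rot': array([-1.21417408e-04,  1.56744951e-01,  9.87638936e-01, -5.80527485e-04]), 'ft_force': array([-0.04159257, -0.36966941, -0.7356119 ]), 'moment': array([-0.00037097,  0.00402552, -0.04328494]), 'grip_force': 0.0, 'grip_width': 85.36724056768892}
top 57.70949389960719 [ 518.48913396  -19.16052696 1239.65785364] [-0.02838311  0.71545337 -0.69793365  0.01447386]
scene 45.477696085809114 [1268.6001573  -906.97041594 1244.26609297] [-0.37281666  0.8690386   0.3008292  -0.12361808]
```

View pics/top.png

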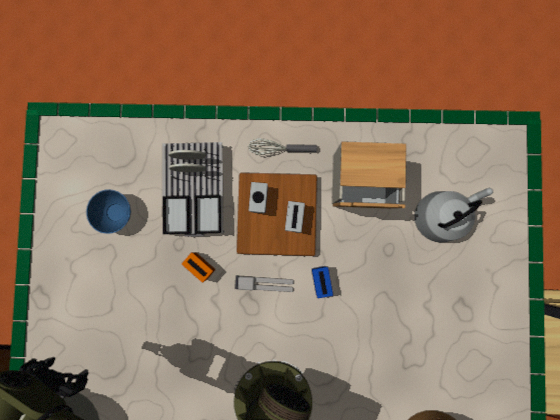

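View pics/scene.png

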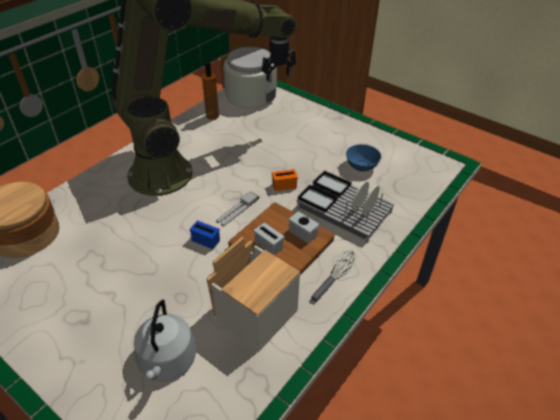

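Top picture: the candidates are the grey bar-tag tin at (295,216) on the board, the grey round-tag tin at (259,197) on the board, and the orange (199,266) and blue (322,282) look-alikes on the counter. The grey tins on the board fit the description. The rack is around (193,190), with its bays at (177,214) and (208,214). The bin is at (372,175), with its lip at about (372,205). I'll confirm these in an enlarged crop and measure.

```bash
python3 - <<'E'
from h import *
im=cv2.imread("pics/top.png"); P=np.load("top.npy")
cv2.imwrite("pics/crop.png",cv2.resize(im[130:270,150:420],None,fx=2.9,fy=2.9,interpolation=cv2.INTER_CUBIC))
def box(name,m):
    m=m.astype(np.uint8); n,l,st,_=cv2.connectedComponentsWithStats(m)
    for i in range(1,n):
        if st[i,4]<60: continue
        q=P[l==i]; r=cv2.minAreaRect(q[:,:2].astype(np.float32)); print(name,st[i],np.round(r[0],1),np.round(r[1],1),round(r[2],1),"z",np.round(np.median(q[:,2]),1))
v,u=np.mgrid[:420,:560]; z=P[...,2]
box("tin",(z>85)&(z<110)&(u>235)&(u<322)&(v>170)&(v<258))
box("board",(z>25)&(z<110)&(u>230)&(u<325)&(v>165)&(v<260))
box("rack",(z>35)&(u>155)&(u<228)&(v>135)&(v<240))
box("rail",(z>52)&(z<75)&(u>155)&(u<228)&(v>190)&(v<240))
box("house",(z>170)&(z<195)&(u>325)&(u<412)&(v>130)&(v<215))
box("lip",(z>205)&(u>325)&(u<412)&(v>130)&(v<215))
box("hb",(z>60)&(u>325)&(u<409)&(v>130)&(v<215))
box("lk",(z>20)&(z<110)&(v>240)&(v<300)&(u>170)&(u<350))
for p in[(372,200),(372,203),(372,206),(350,203),(395,203),(372,195),(372,190),(340,206),(402,206)]: print(p,np.round(P[p[1],p[0]],1))
E
```

```text
tin [248 182  19  31 490] [638.  62.] [49.9 90. ] 86.5 z 96.4
tin [285 201  19  31 495] [582.1 -50. ] [49.8 90.2] 84.6 z 96.1
board [ 236  172   81   84 6380] [592.6   5.2] [250.2 260.1] 89.8 z 36.4
rack [ 162  142   61   92 5468] [668.2 274.1] [290.7 191.6] 2.9 z 46.6
rail [162 195  27  39 340] [580.7 320.1] [119.2  81.9] 2.9 z 61.3
rail [194 195  27  39 320] [584.6 220.3] [118.8  81.8] 2.5 z 61.1
house [ 339  141   67   60 2970] [ 710.5 -263. ] [181.1 160.1] 89.4 z 183.9
lip [352 202  46   5 177] [ 611.8 -260.8] [118.3  10. ] 89.3 z 224.5
hb [ 334  141   72   67 3819] [ 698.6 -262.6] [181.9 183.6] 89.5 z 183.6
lk [ 236  241   79   15 1095] [482.9   6.1] [ 44.4 247. ] 1.5 z 35.6
lk [181 252  33  31 531] [419.6 247.2] [90.9 51.1] 50.5 z 60.9
lk [311 266  22  32 507] [ 383.8 -140.7] [89.8 50.6] 12.0 z 61.0
lk [235 276  19  14 215] [371.1 101.4] [41.3 57.3] 0.2 z 26.6
(372, 200) [ 642.9 -298.9   25.7]
(372, 203) [ 614.5 -253.   225.2]
(372, 206) [ 607.2 -255.2  216.4]
(350, 203) [ 617.2 -202.3  181.6]
(395, 203) [ 623.5 -336.8  146.1]
(372, 195) [ 658.7 -298.3   27.8]
(372, 190) [ 674.  -296.9   33.1]
(340, 206) [ 618.9 -193.5   54.1]
(402, 206) [ 612.  -345.1  183.9]
```

View pics/crop.png

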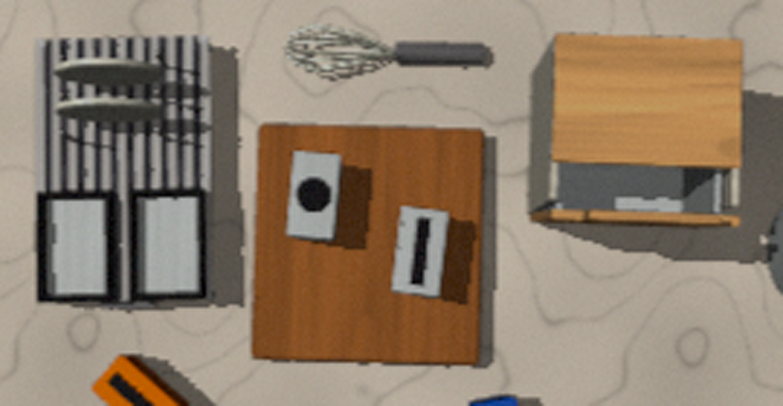

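The crop confirms it: the grey tin at crop (420,250) carries the bar tag and leaks. The grey tin at crop (315,195) carries the disc and is sound. The bin lip is at crop (640,217), slightly open. Next I'll open the bin by hooking its lip from behind with closed fingers.

```bash
cat >> h.py <<'E'
HX,HY,YAW=630.5,-262.,np.radians(-0.6)
FLIP=1
def q(tilt=0,yaw=0,flip=None):
    f=FLIP if flip is None else flip
    # f=1: tool x ahead ; f=-1: tool x towards the robot
    B=R.from_matrix(np.array([[f,0,0],[0,-f,0],[0,0,-1]],float).T)
    return quat(R.from_euler('z',yaw)*R.from_euler('y',-tilt)*B)
def binp(th,xb,zb,yb=0):
    v=np.array([xb*np.cos(th)-zb*np.sin(th),yb,xb*np.sin(th)+zb*np.cos(th)])
    return R.from_euler('z',YAW).apply(v)+[HX,HY,20]
E
python3 - <<'E'
from h import *
for f in (1,-1):
  for n,p,qq in [("hook",binp(0.07,25,240),q(0.07,YAW,f)),("hook",binp(0.07,25,195),q(0.07,YAW,f)),("hook.8",binp(0.8,12,195),q(.8,YAW,f)),("in",binp(.8,62,50),q(.8,YAW,f)),("inup",binp(.8,62,230),q(.8,YAW,f)),("push",binp(.8,-25,175),q(.8,YAW,f)),("push0",binp(0,-25,175),q(0,YAW,f)),("rnd",[638,62,80],q(0,-.06,f)),("rup",[638,62,200],q(0,-.06,f)),("bay",[584,220,200],q(0,.047,f))]:
    j=bot.ik(list(p),qq); print(f,n,np.round(p),None if j is None else np.round(j,2))
print(rot(q(.8)).as_matrix().round(2))
E
```

```text
1 hook [ 639. -262.  261.] [-0.45  0.58  1.09  0.03  1.4   1.12]
1 hook [ 642. -262.  216.] [-0.45  0.62  1.14  0.03  1.32  1.12]
1 hook.8 [ 499. -261.  164.] [-0.74  0.24  2.01  1.16  0.55 -0.08]
1 in [ 638. -262.   99.] [-0.57  0.57  1.71  1.23  0.41 -0.04]
1 inup [ 509. -261.  225.] [-0.73  0.15  1.94  0.95  0.62  0.17]
1 push [ 488. -261.  124.] [-0.76  0.3   2.05  1.32  0.53 -0.29]
1 push0 [ 606. -262.  195.] [-0.46  0.59  1.24 -0.    1.31  1.12]
1 rnd [638  62  80] [ 0.04  0.67  1.39 -0.    1.08  1.67]
1 rup [638  62 200] [ 0.04  0.54  1.3  -0.    1.3   1.67]
1 bay [584 220 200] [ 0.3   0.51  1.35 -0.    1.28  1.83]
-1 hook [ 639. -262.  261.] [-0.45  0.58  1.09  0.03  1.4  -2.02]
-1 hook [ 642. -262.  216.] [-0.45  0.62  1.14  0.03  1.32 -2.02]
-1 hook.8 [ 499. -261.  164.] None
-1 in [ 638. -262.   99.] None
-1 inup [ 509. -261.  225.] None
-1 push [ 488. -261.  124.] None
-1 push0 [ 606. -262.  195.] [-0.46  0.59  1.24 -0.    1.31 -2.02]
-1 rnd [638  62  80] [ 0.04  0.67  1.39 -0.    1.08 -1.47]
-1 rup [638  62 200] [ 0.04  0.54  1.3  -0.    1.3  -1.47]
-1 bay [584 220 200] [ 0.3   0.51  1.35 -0.    1.28 -1.32]
[[ 0.7   0.    0.72]
 [ 0.   -1.    0.  ]
 [ 0.72  0.   -0.7 ]]
```

```bash
python3 - <<'E'
from h import *
bot.move_gripper(0)
bot.move_to(list(binp(0.07,27,255)),q(.07,YAW))
hit=bot.servo_line(list(binp(0.07,25,197)),q(.07,YAW),120,until_force=10); print("down hit",hit)
for th in np.linspace(.15,.82,7):
    hit=bot.servo_line(list(binp(th,13,197)),q(th,YAW),90,until_force=35)
    s=bot.read_state(); print(round(th,2),hit,s["ee_pos"].round(1),s["ft_force"].round(1))
    if hit: break
c=bot.read_camera("top"); cv2.imwrite("pics/t2.png",cv2.resize(c["image"][120:290,270:480],None,fx=3.5,fy=3.5)); np.save("t2.npy",cloud(c)); print(bot.read_state()["clock"])
E
```

```text
down hit False
0.15 False [ 614.2 -262.1  218. ] [ 0.3 -0.1 -0.1]
0.26 False [ 592.5 -261.8  214.2] [-0.1 -0.2 -0. ]
0.37 False [ 571.3 -261.5  208.4] [ 0.8 -0.1  0.1]
0.48 False [ 550.8 -261.3  200.6] [-0.5  0.2  0.9]
0.6 False [ 531.3 -261.1  190.7] [ 0.  -0.6  0.3]
0.71 False [ 513.1 -260.9  178.7] [-1.2 -0.6 -0.5]
0.82 False [ 496.3 -260.6  164.6] [ 0.7  0.2 -1. ]
7.6333
```

View pics/t2.png

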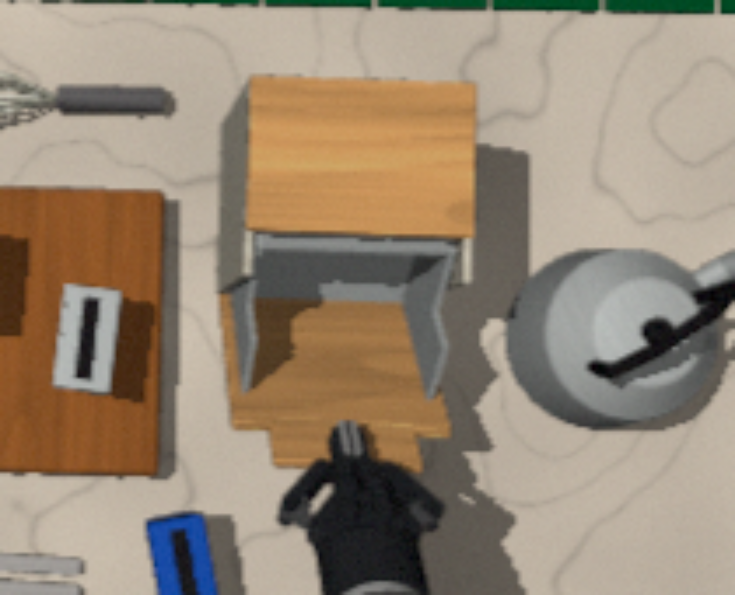

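The bin is open: in the crop the lip is at (345,450), the bucket mouth is around (340,330), and the fingers rest at (350,430). Next I'll measure the tilt from depth, back off, and grasp the bar tin.

```bash
python3 - <<'E'
from h import *
P=np.load("t2.npy")
g=P[209:238,348:382].reshape(-1,3); g=g[np.isfinite(g).all(1)]
A=np.c_[g[:,:2],np.ones(len(g))]; w=np.linalg.lstsq(A,g[:,2],rcond=None)[0]; e=g[:,2]-A@w
k=abs(e)<6; w=np.linalg.lstsq(A[k],g[k,2],rcond=None)[0]
print("plane",w,k.mean(),"tilt",np.arctan(-1/w[0]) , "x where z=20 at y=-262:",(20-w[2]-w[1]*-262)/w[0])
for u,v in[(350,252),(386,252),(335,241),(396,243),(342,188),(399,190)]: print(u,v,P[v,u].round(1))
bot.servo_line(list(binp(.82,25,260)),q(.82,YAW),200)
bot.move_gripper(85)
y=np.radians(-5.4)
bot.move_to([582.1,-50,170],q(0,y))
print(bot.servo_line([582.1,-50,79],None,130,until_force=12))
bot.move_gripper(20,40); s=bot.read_state(); print(s["ee_pos"],s["grip_width"],s["grip_force"],s["clock"])
E
```

```text
plane [-9.74837176e-01  1.26729864e-02  6.38295666e+02] 0.9959349593495935 tilt 0.7981391946588947 x where z=20 at y=-262: 630.8492928455117
350 252 [ 481.  -207.5  162.3]
386 252 [ 483.6 -308.4  160.8]
335 241 [ 509.5 -187.3   -1.8]
396 243 [ 509.3 -344.   133.6]
342 188 [ 661.  -182.3  163.2]
399 190 [ 658.7 -342.1  165.6]
False
[582.42601812 -50.13976513  79.80935593] 49.11345486611102 41.13396227359772 11.5083
```

```bash
python3 - <<'E'
from h import *
t=.795
bot.servo_line([582,-50,240],None,200)
bot.move_to(list(binp(t,64,260)),q(t,YAW))
print(bot.read_state()["grip_width"])
h=bot.servo_line(list(binp(t,62,110)),None,150,until_force=15)
if not h: h=bot.servo_line(list(binp(t,62,53.5)),None,80,until_force=12)
s=bot.read_state(); print(h,s["ee_pos"],binp(t,62,53.5),s["ft_force"],s["grip_width"])
s=bot.read_state(); c=bot.read_camera("top"); cv2.imwrite("pics/t3.png",cv2.resize(c["image"][120:290,270:480],None,fx=3.5,fy=3.5)); print(s["clock"])
E
```

```text
49.535691081913335
False [ 635.72246178 -262.11146856  101.93117666] [ 635.72566609 -262.05472505  101.72477849] [ 0.46203907  0.47068008 -2.5410792 ] 49.17836924471659
15.65
```

View pics/t3.png

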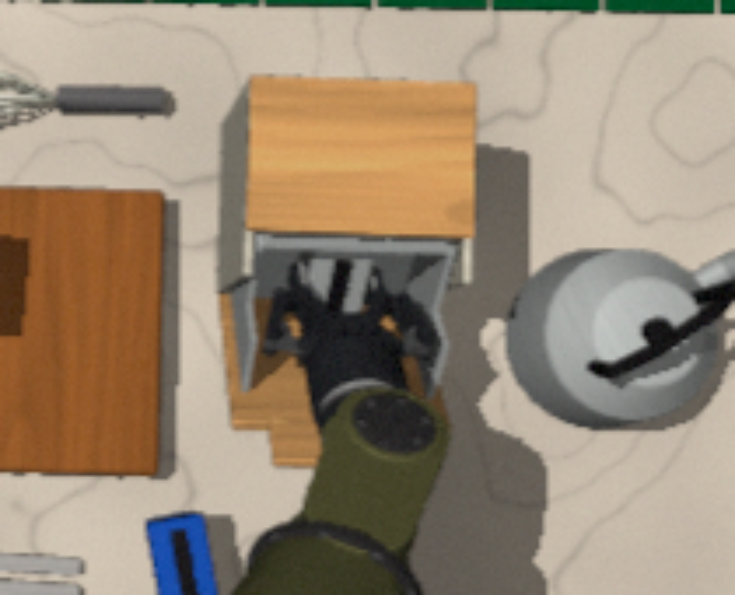

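The tin is inside the bucket, with its lid at crop (340,285) between the jaws and clear of the walls. I'll release it, retreat and push the bin shut.

```bash
python3 - <<'E'
from h import *
t=.795
bot.move_gripper(66)
bot.servo_line(list(binp(t,62,265)),None,200)
bot.move_gripper(0)
bot.servo_line(list(binp(t,-45,262)),None,200)
print(bot.servo_line(list(binp(t,-45,178)),None,150,until_force=10))
for th in [.75,.62,.49,.36,.23,.1,.03,-.04]:
    hit=bot.servo_line(list(binp(th,-20,178)),q(max(th,0),YAW),90 if th>.05 else 40,until_force=18 if th<.1 else 30)
    s=bot.read_state(); print(th,hit,s["ee_pos"].round(1),s["ft_force"].round(1))
    if hit: break
bot.dwell(.2)
p=bot.read_state()["ee_pos"]; bot.servo_line([p[0]-60,p[1],p[2]+30],None,200)
c=bot.read_camera("top"); P=cloud(c); m=(P[...,2]>205)&(P[...,2]<232); m[:,:325]=0;m[:,412:]=0;m[215:]=0
print(cv2.minAreaRect(P[m][:,:2].astype(np.float32)),s["clock"])
cv2.imwrite("pics/t4.png",cv2.resize(c["image"][120:290,270:480],None,fx=3.5,fy=3.5))
E
```

```text
False
0.75 False [ 494.2 -260.6  137. ] [-0.1 -0.2 -0.6]
0.62 False [ 510.4 -260.6  152.8] [-0.2 -0.1  0.4]
0.49 False [ 528.7 -260.6  166.8] [-0.7  0.6 -0.2]
0.36 False [ 548.6 -260.8  178.5] [-0.3  0.8 -0.1]
0.23 False [ 569.9 -261.1  187.7] [ 0.1  0.2 -0.1]
0.1 False [ 592.2 -261.5  194.2] [0.4 0.6 0.1]
0.03 False [ 604.8 -261.8  197.1] [-0.9  0.4 -0.2]
-0.04 True [ 605.5 -261.9  196.7] [-6.3 -0.3  2.2]
((624.925048828125, -260.9082946777344), (117.48331451416016, 10.24976921081543), 89.51368713378906) 22.6083
```

View pics/t4.png

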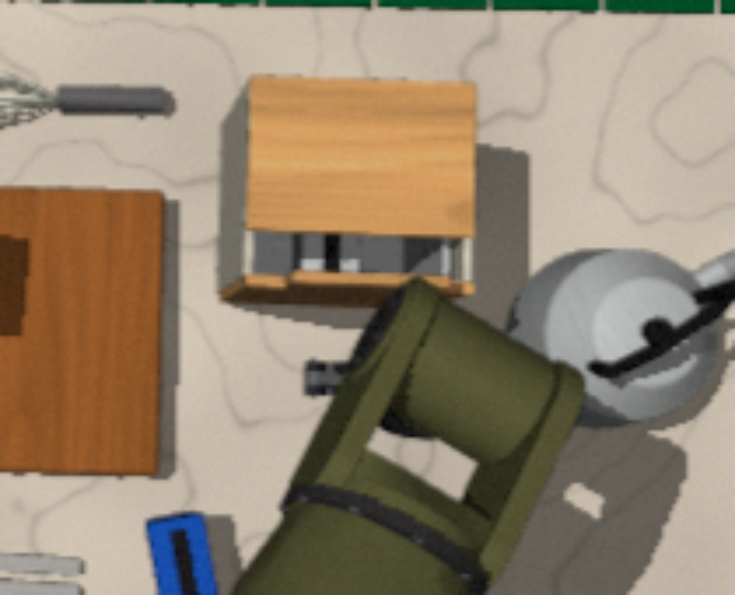

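The bin looks shut with the tin's lid visible inside at crop (330,250), and the lip has returned to x=624.9. I'll do one firmer push to be sure, then take the round tin.

```bash
python3 - <<'E'
from h import *
def lip():
    c=bot.read_camera("top"); P=cloud(c); m=(P[...,2]>205)&(P[...,2]<232); m[:,:325]=0;m[:,412:]=0;m[215:]=0
    return cv2.minAreaRect(P[m][:,:2].astype(np.float32))[0]
p=bot.read_state()["ee_pos"]
bot.servo_line([598,-262,197],None,120)
hit=bot.servo_line([614,-262,197],None,25,until_force=35); s=bot.read_state(); print(hit,s["ee_pos"],s["ft_force"])
bot.dwell(.2)
bot.servo_line([560,-262,230],None,200); print(lip())
bot.move_gripper(85)
y=np.radians(-3.5)
bot.move_to([638,62,180],q(0,y))
s=bot.read_state(); c=bot.read_camera("wrist"); P=cloud(c,s); m=(P[...,2]>85)&(P[...,2]<105)
n,l,st,_=cv2.connectedComponentsWithStats(m.astype(np.uint8)); i=1+st[1:,4].argmax()
print("wrist tin",cv2.minAreaRect(P[l==i][:,:2].astype(np.float32)),st[i],s["clock"])
cv2.imwrite("pics/w1.png",c["image"])
E
```

```text
True [ 605.38331676 -262.22753804  196.96068288] [-5.47051316 -0.15366161  2.32252514]
(625.3032836914062, -236.7605438232422)
wrist tin ((637.0023193359375, 59.5570182800293), (50.214298248291016, 89.52037048339844), 86.31724548339844) [  235   151    86   139 11278] 27.1833
```

View pics/w1.png

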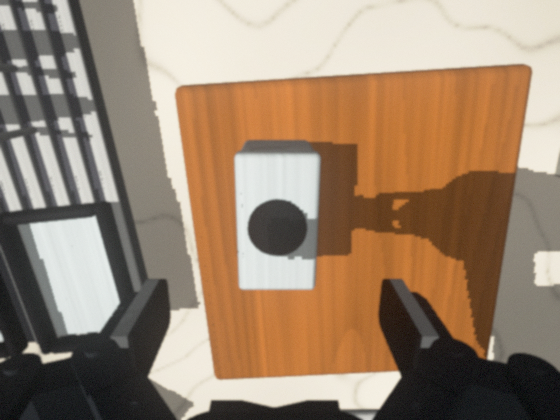

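The wrist picture shows the round-tag tin at (277,227), and the bin push reached a hard stop at the same place. Now I'll grasp the round tin and carry it over the right bay.

```bash
python3 - <<'E'
from h import *
bot.servo_line([637.5,61,79],None,120,until_force=12)
bot.move_gripper(20,40); s=bot.read_state(); print(s["ee_pos"],s["grip_width"])
bot.servo_line([637.5,61,200],None,200)
bot.move_to([560,220,215],q(0,.045))
s=bot.read_state(); c=bot.read_camera("wrist"); P=cloud(c,s); np.save("w2.npy",P)
cv2.imwrite("pics/w2.png",c["image"]); print(s["ee_pos"],s["grip_width"],s["clock"])
m=(P[...,2]>54)&(P[...,2]<68)
n,l,st,_=cv2.connectedComponentsWithStats(m.astype(np.uint8))
for i in range(1,n):
    if st[i,4]>200: print("rail",cv2.minAreaRect(P[l==i][:,:2].astype(np.float32)),st[i])
m=(P[...,2]>215)&(P[...,2]<250)
n,l,st,_=cv2.connectedComponentsWithStats(m.astype(np.uint8))
for i in range(1,n):
    if st[i,4]>500: print("lid",cv2.minAreaRect(P[l==i][:,:2].astype(np.float32)),st[i],np.median(P[l==i][:,2]))
E
```

```text
[637.73128757  61.01067381  79.64533564] 49.68245239585109
[559.8395102  219.9639988  214.19257348] 49.616404600899784 30.1417
rail ((579.3609619140625, 318.0107727050781), (119.64384460449219, 82.14061737060547), 2.5367226600646973) [  81   78  125  156 5489]
rail ((604.3295288085938, 219.2292938232422), (78.57508087158203, 82.25293731689453), 2.496051549911499) [ 222   78  114  108 3273]
lid ((564.6590576171875, 219.75637817382812), (90.02328491210938, 91.98674774169922), 45.76063919067383) [   76   205   398   202 35551] 229.79563947017257
```

View pics/w2.png

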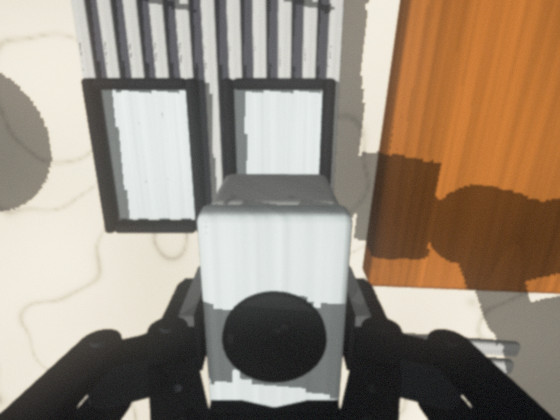

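The wrist picture shows the held tin, lid disc at (275,335), with the right bay behind it (frame 222–335, far rail at row 85). Two cameras put the bay centre at about (584, 219). I'll lower it there.

```bash
python3 - <<'E'
from h import *
bot.servo_line([584,219.2,150],q(0,.044),150)
h=bot.servo_line([584,219.2,98],None,100,until_force=12); print(h)
if not h: h=bot.servo_line([584,219.2,87.5],None,25,until_force=8)
s=bot.read_state(); print(h,s["ee_pos"],s["ft_force"])
bot.move_gripper(70); bot.dwell(.3)
bot.servo_line([584,219.2,200],None,200)
bot.move_to([470,219,240],q(0,.044))
s=bot.read_state(); c=bot.read_camera("wrist"); cv2.imwrite("pics/w3.png",c["image"]); P=cloud(c,s); print(s["clock"])
c=bot.read_camera("top"); T=cloud(c); cv2.imwrite("pics/t5.png",c["image"])
for n,P in(("w",P),("t",T)):
    m=(P[...,2]>96)&(P[...,2]<120)&(P[...,1]>160)&(P[...,1]<350)&(P[...,0]>500)&(P[...,0]<660)
    k=P[m]; print(n,cv2.minAreaRect(k[:,:2].astype(np.float32)),np.percentile(k[:,2],[5,50,95]).round(1))
E
```

```text
False
True [584.30826188 219.06943854  89.48634612] [-0.51710858 -1.03148625  5.85655808]
33.75
w ((569.1937255859375, 218.10385131835938), (60.723670959472656, 50.04176330566406), 2.6463844776153564) [103.3 105.2 108.5]
t ((585.6637573242188, 220.0110626220703), (87.59575653076172, 48.4390869140625), 1.8568977117538452) [101.4 106.5 111. ]
```

View pics/w3.png

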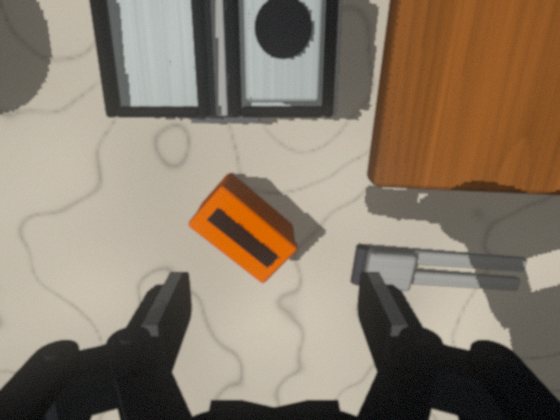

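View pics/t5.png

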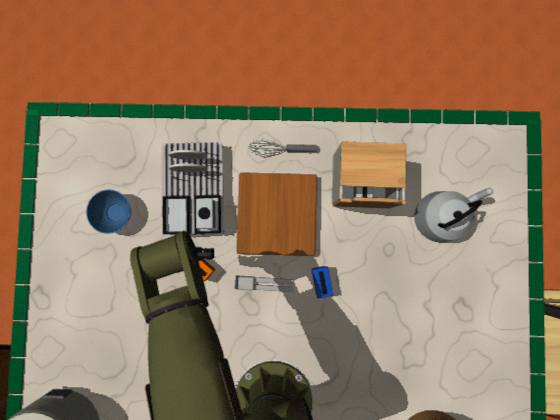

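The round tin stands flat in the right bay: its disc is at (285,27) in the wrist view and (205,213) in the top view, and its lid is level at z≈105. The bin is shut at (372,200) with the bar tin inside, and the bystanders haven't moved.

```bash
python3 -c "
from rig import bot
print(bot.finish_job())"
```

```text
the job is handed in; nothing more can be done
None
```

The job is handed in: the leaking tin is in the returns bin, which is pushed fully shut, and the sound tin stands flat in the dish rack's right front bay, with the kettle, bowl, garlic press and whisk left where they were (about 34 s on the robot's clock).

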